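Lock a bayonet filter insert into its housing

TASK

Put the filter insert that lies on the bench into the filter housing and lock it. First stand it upright on its foot on the bench and let go; then take it again by its grip bar from above, feel gently for the two entry slots (at most about 60 N against the housing), push it down against the spring, turn it clockwise to the stop and ease off, so that it stays locked when you let go. Leave the loose steel ring and the wrench where they are.

Things in the scene. Friction and masses are not known exactly. Their poses are not given: they have to be found in the camera images.
- insert: Loose filter insert, 118 mm long, 0.28-0.44 kg, starts lying on its side on an edge of its head and the rim of its foot. Origin: centre of the foot's flat end; z runs along it from foot to grip bar (lying: z about 10 degrees above level, x level). Round dark steel body, diameter 41 mm, from z 0 to 65 mm. It stands by itself on its foot; centre of mass at z about 50 mm.
- insert_lugs (a point): Centre of the two bayonet lugs, on the insert's axis at z 50 mm. They are the ends of one bar across, along the insert's x axis: 59 mm over the tips, 10 mm wide, 8 mm tall (z 46 to 54 mm). A half turn brings the insert to the same shape. Axes as the insert's.
- insert_head (a point): Centre of the insert's square aluminium head, on its axis at z 74 mm: 64 x 64 mm, flats facing the insert's x and y, 18 mm thick (z 65 to 83 mm). While it lies, the flats facing x stand upright, and can be gripped one finger each side. Axes as the insert's.
- insert_grip (a point): Middle of the insert's grip bar, on its axis at z 105 mm: bar 50 mm wide along x, 12 mm thick in y, z 83 to 118 mm. The bar lies in one plane with the two lugs. Axes as the insert's.
- housing: Filter housing, fixed: grey upright bowl, outer diameter 92 mm, 95 mm tall, open on top, on a dark square foot 130 x 130 x 10 mm; short steel pipe stub on its +x side at z 45 mm, to 70 mm from the axis. Origin on the bowl's axis at bench height, z up. All heights h below: of the insert's origin (foot) above this origin.
- housing_rim (a point): Centre of the steel bayonet ring that closes the bowl's top (top face 95 mm up, bore 46 mm, opposite entry slots 17 mm wide, out to 37 mm from the axis). The slots' line is turned from the housing's x axis by an unknown angle, up to 0.3 rad either way: feel for it, or look from above. Lugs off the slots rest on the ring at h = 49 mm; over the slots they sink.
- housing_seat (a point): Where the insert's origin is when locked, h = 36 mm on the axis. Pushing in: a spring plate meets the foot at h = 52 mm; about 9 N at 36 mm, 12 N at 30 mm, where the head meets the ring. Below h = 33 mm the lugs can turn clockwise (from above; the other way is blocked) to a stop about 0.9 rad on. There each lug lies under a pocket 3 mm deep.
- housing_axis (a point): A point on the housing's axis, half-way up (47 mm). The pockets' middle is 0.84 rad clockwise of the slots' middle, with some 0.09 rad of play either way. When eased off there the spring lifts the lugs into the pockets and the insert stays at h = 36 mm. Between slot and pocket it would stay at 33 mm; over the slots it rises to 45 mm or more.
- liner: Bystander: dark steel ring lying flat, 80 mm diameter, 30 mm tall, 60 mm hole; origin at the centre of its underside.
- wrench: Bystander: steel wrench lying flat, 200 mm long; origin at the underside of its middle.
There are look-alikes about, which are no part of the job. There is more than one size of the insert; the one meant has the size given above. Several things have the shape of the housing; the one meant has the colours described above.

How it is judged:
By the outcome, as a careful person would: the job done as asked, in the order asked, and still so for the second after the job is handed in, with the robot touching nothing.
It also fails if it takes over 72 s, if anything falls off the work surface, if the arm or the gripper's body presses on something with over 40 N, if the wrist force passes 120 N, or if a joint passes its speed limit or range.

ROBOT

A 6-joint arm with a two-finger parallel gripper is mounted at the origin on the work surface. World frame = base frame: x ahead of the robot, y to its left, z up, the work surface at z = 0. Lengths are in m, angles in rad, forces in N, time in s.
With the tool pointing down it reaches from about 0.3 to 0.775 m from the base axis. Payload 14.6 kg.
Tool frame: the origin (TCP) lies at the very end of the fingers, on their centre line; the grasp point (between the pads) lies 19 mm behind it; y points along the fingers, z is the direction in which the jaws open and shut, and the axes are right-handed (so a half turn about y gives the same grasp; the last joint's range is limited). The gripper opens to 94 mm and grips with 3 to 60 N. Pads are 16 mm wide; open, the fingers measure 119 mm over their backs; the gripper's body (75 mm by 177 mm) begins 78 mm behind the grasp point.
Start: joints at [-1.205, 0.3, 1.521, -0, 1.321, -0.067], TCP at [0.231, -0.499, 0.205] pointing down, gripper open.
Joint ranges: [-3.03, 3.03], [-0.79, 2.21], [0.23, 2.52], [-1.04, 4.18], [0, 3.07], [-2.55, 2.55]. Speed limits (rad/s): [2.22, 2.22, 2.57, 3.14, 3.14, 3.14].

INTERFACE

Orientations are given as [roll, pitch, yaw] about the fixed x, y, z axes, in that order (R = Rz(yaw) Ry(pitch) Rx(roll)).
In Python, from station import get_obs, camera, job gives the robot as it stands.
- The arm moves only by the tool step_arm, never from a script. Its argument "targets" is a list of rows, each a list of 6 numbers: the shift along the tool's x, y, z in mm, then the turn, a rotation vector about the tool's x, y, z in degrees. In form: [[dx, dy, dz, rx, ry, rz], ...]. A call has 1 to 12 rows; each row shifts and turns the commanded pose from where the row before left it, along the tool's axes as they then stand; what a row does not reach is not made up. A row lasts 1/8 s, in which the tool goes at most 62.5 mm and 10.7 degrees, less where a joint would pass 70% of its speed; a pose out of reach is approached as far as the arm can. A call is refused whole if a number of a shift passes 62.5 or a number of a turn 10.7, either way. A call with a gripper value outside its range is refused whole. "gripper" is the opening, from -1 (shut) to 1 (fully open), set as the call begins (left out, the last holds). The fingers move at their own pace and stop on an object; "squeeze" is the grip in N (left out, the last holds). Time passes only in rows, so rows that do not move let the fingers close. It gives the time, the measured TCP pose, the force and the opening at its end, in the units of the state.
- get_obs(): the state, without advancing time (a new reading comes with each control period).
- camera(name): name is "scene" or "side" or "wrist"; returns a dict with "pixels" (384x512x3 uint8, red, green, blue), "intrinsics" (3x3 intrinsics, pixels), "R" (3x3) and "t" (3): a world point X has camera coordinates R X + t; the wrist camera has in their place "tool_from_camera" (4x4, takes a point from camera to tool coordinates, whose origin is the TCP and whose axes are the tool frame's). Camera axes: x right, y down, z forward; pixel columns grow to the right and rows downward; lengths in m; the calibration is good to about 2 mm. A picture is of the moment at which its call begins: read the wrist's pose just before it. There is no depth.
- job.hand_in(): hands the job in, once; it reports no verdict.
The state is a dict: "time_s": time; "qpos": joint angles; "joint_vel": joint speeds; "tau": joint torques, N m; "ee_pos": TCP position; "eef_rot": TCP orientation; "force": force on the tool from outside, world axes, zero at the start; "moment": the same for the moment, N m; "grip_width": finger opening in m.
Only numpy, scipy, OpenCV 4.12 (cv2) and the standard library are available. Lean on these libraries where they do the work, as an engineer would, in place of code of your own. Each camera call takes 0.05 s, during which the arm holds its last target.

## Working session

There is one attempt and no reset: what is moved stays moved. The work goes in short steps, Python scripts to look and compute and a tool call to move; the robot and the scene stay as the last step left them, time stands still between calls to the robot, and variables do not carry over. Pictures are saved under pics/ and viewed, and the job is handed in when it is done.

Besides the shell and the picture viewer there is one more tool, called after "Request:" as a command line: name --pt "numbers of a row" for each row, then --argument value for the rest. step_arm: Moves the arm, as the interface text tells. Its arguments: {"type":"object","properties":{"targets":{"type":"array","items":{"type":"array","items":{"type":"number"}}},"gripper":{"type":"number"},"squeeze":{"type":"number"}},"required":["targets"]}

```bash
ls; mkdir -p pics; python3 - <<'E'
from station import get_obs,camera
import cv2,numpy as np,pickle
o=get_obs();print(o)
for n in("scene","side","wrist"):
    c=camera(n);cv2.imwrite(f"pics/{n}0.png",cv2.cvtColor(c["pixels"],cv2.COLOR_RGB2BGR));pickle.dump(c,open(f"{n}0.pkl","wb"))
    for k in c:
        if k!="pixels":print(n,k,np.round(c[k],3).tolist())
E
```

```text
pics
{'time_s': 0.0, 'qpos': array([-1.20460825e+00,  3.00446183e-01,  1.52159230e+00, -7.70741452e-06,
        1.32069406e+00, -6.65688853e-02]), 'joint_vel': array([-4.64857777e-04,  6.22195297e-05, -1.42785611e-04, -3.97204586e-04,
        1.95256919e-03,  9.79853740e-04]), 'tau': array([ 1.00598871e-03, -5.31800330e+01, -3.52738130e+01,  7.08859228e-02,
        2.43563071e-02, -1.23490154e-04]), 'ee_pos': array([ 0.23057193, -0.49904312,  0.20489525]), 'eef_rot': array([-1.57193418e+00,  6.83759794e-05, -2.70883382e+00]), 'force': array([-0.22293129,  0.11798738,  0.5260577 ]), 'moment': array([-0.039877  ,  0.02020876, -0.00715615]), 'grip_width': 0.09381856950584763}
scene intrinsics [[425.616, 0.0, 259.041], [0.0, 425.616, 190.857], [0.0, 0.0, 1.0]]
scene R [[0.484, 0.875, 0.0], [0.71, -0.393, -0.584], [-0.511, 0.283, -0.812]]
scene t [-0.262, -0.308, 1.142]
side intrinsics [[498.625, 0.0, 255.952], [0.0, 498.625, 187.282], [0.0, 0.0, 1.0]]
side R [[-0.754, -0.657, -0.01], [-0.481, 0.562, -0.673], [0.448, -0.502, -0.74]]
side t [0.407, 0.305, 1.0]
wrist intrinsics [[333.501, 0.0, 254.737], [0.0, 333.501, 193.236], [0.0, 0.0, 1.0]]
wrist tool_from_camera [[-0.0, 0.962, 0.273, -0.08], [-0.001, -0.273, 0.962, -0.178], [1.0, -0.0, 0.001, -0.001], [0.0, 0.0, 0.0, 1.0]]
```

View pics/scene0.png

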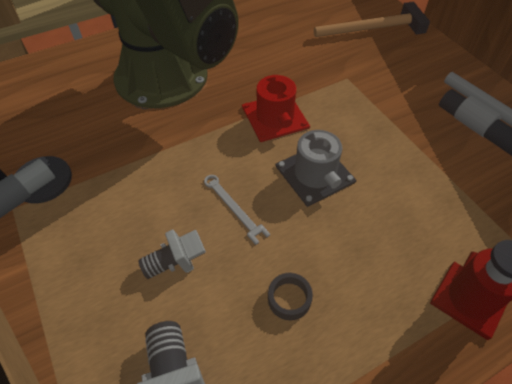

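View pics/side0.png

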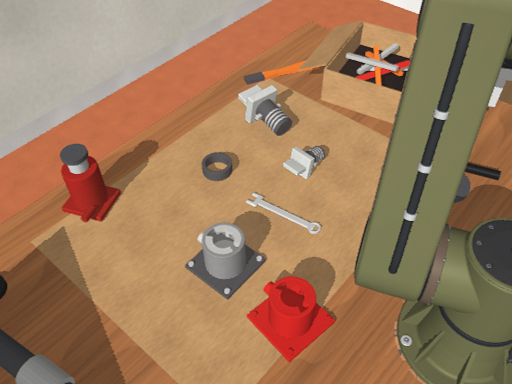

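View pics/wrist0.png

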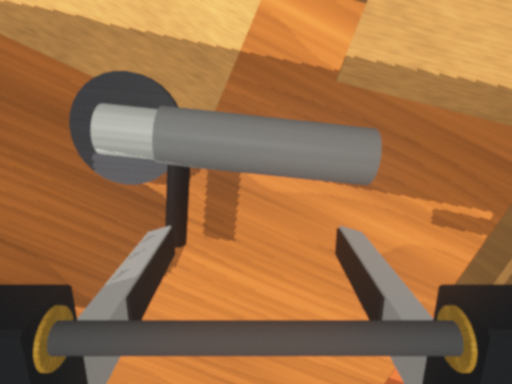

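Candidates: inserts are the small one (scene 170,255 / side 305,160) and the large one (scene 168,355 / side 265,108). Housings are the grey one on a dark foot (scene 318,165), the red one (276,105) and the red bottle-like thing (485,290). I'll measure sizes and look at crops.

```bash
cat > h.py <<'E'
import numpy as np,cv2,pickle
from scipy.spatial.transform import Rotation as Ro
def load(n):return pickle.load(open(n+".pkl","rb"))
def ray(c,u,v,pose=None):
    K=c["intrinsics"];d=np.linalg.solve(K,[u,v,1.])
    if "R" in c:
        R,t=np.array(c["R"]),np.array(c["t"]);return -R.T@t,R.T@d
    T=np.array(c["tool_from_camera"]);p,e=pose;Rw=Ro.from_euler("xyz",e).as_matrix()
    return Rw@T[:3,3]+p,Rw@T[:3,:3]@d
def onz(c,u,v,z,pose=None):
    o,d=ray(c,u,v,pose);return o+d*(z-o[2])/d[2]
def tri(r1,r2):
    (o1,d1),(o2,d2)=r1,r2
    s=np.linalg.lstsq(np.c_[d1,-d2],o2-o1,rcond=None)[0]
    a,b=o1+s[0]*d1,o2+s[1]*d2;return (a+b)/2,np.linalg.norm(a-b)
def proj(c,X,pose=None):
    X=np.asarray(X,float)
    if "R" in c:x=np.array(c["R"])@X+c["t"]
    else:
        T=np.array(c["tool_from_camera"]);p,e=pose;Rw=Ro.from_euler("xyz",e).as_matrix()
        x=T[:3,:3].T@(Rw.T@(X-p)-T[:3,3])
    x=c["intrinsics"]@x;return x[:2]/x[2]
def crop(c,u0,v0,u1,v1,s,fn):
    im=cv2.cvtColor(c["pixels"][v0:v1,u0:u1],cv2.COLOR_RGB2BGR)
    cv2.imwrite(fn,cv2.resize(im,None,fx=s,fy=s,interpolation=cv2.INTER_CUBIC))
E
python3 - <<'E'
from h import *
s=load("scene0");d=load("side0")
a=cv2.cvtColor(s["pixels"],cv2.COLOR_RGB2BGR)[215:300,125:225]
crop(s,125,215,225,300,7,"pics/c1.png")
crop(d,270,130,340,190,10,"pics/c2.png")
crop(s,260,115,370,215,6,"pics/c3.png")
crop(d,175,210,275,300,7,"pics/c4.png")
for a,b in(((145,265),(322,152)),((200,243),(290,162)),((165,332),(285,125)),((170,378),(250,95))):
    print(tri(ray(s,*a),ray(d,*b)))
E
```

```text
(array([ 0.51696488, -0.23449132,  0.02532948]), np.float64(0.010245213097804488))
(array([ 0.54117803, -0.12841286,  0.05349402]), np.float64(0.00695783649613501))
(array([ 0.65473718, -0.24767925,  0.03472042]), np.float64(0.010296920922017111))
(array([ 0.75682366, -0.2471129 ,  0.09605082]), np.float64(0.031178742205444095))
```

View pics/c1.png

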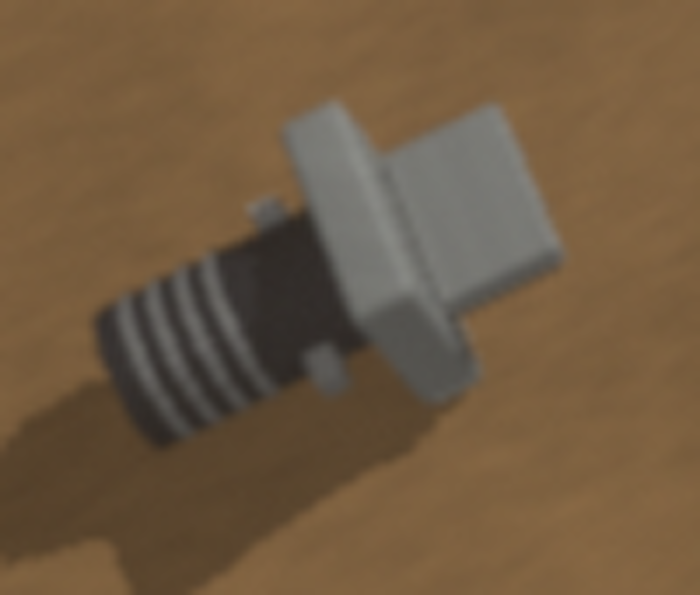

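View pics/c2.png

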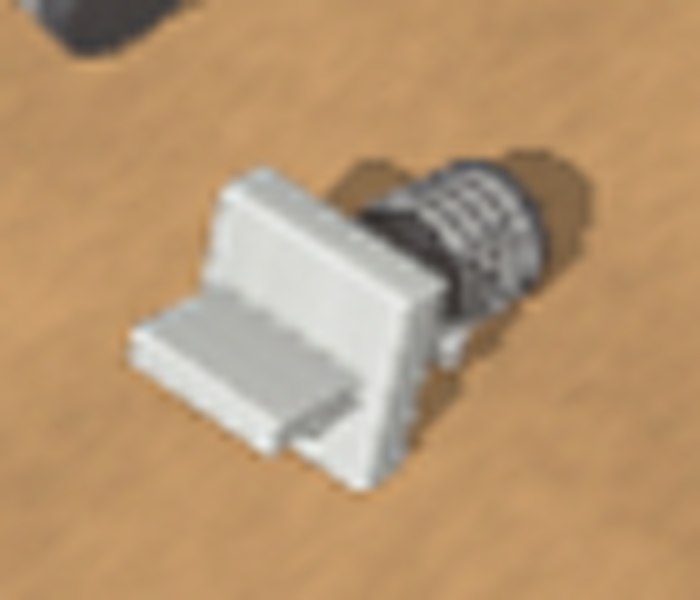

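View pics/c3.png

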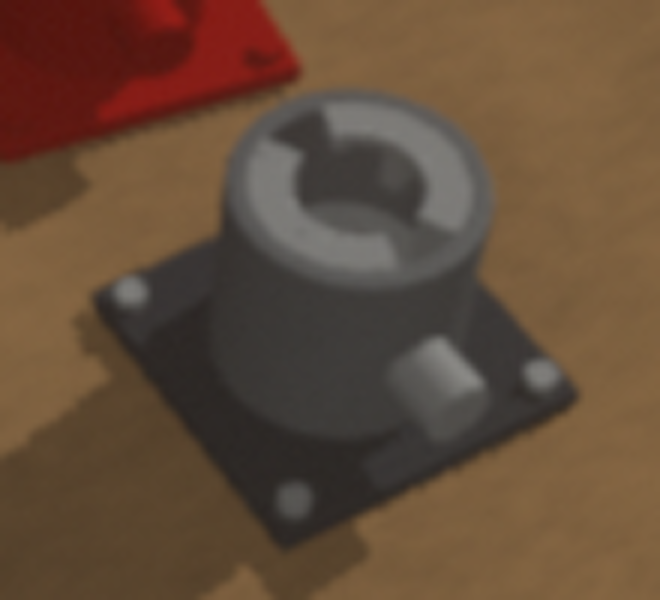

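View pics/c4.png

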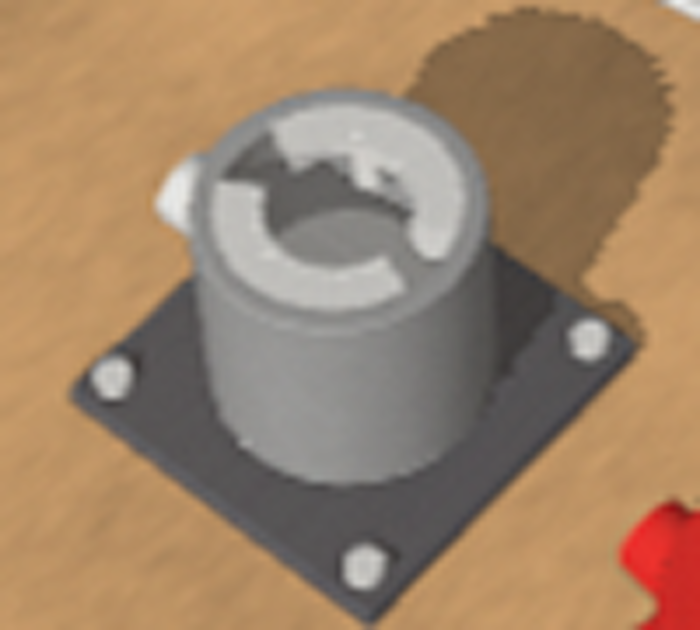

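```bash
python3 - <<'E'
from h import *
s=load("scene0");d=load("side0")
S=lambda x,y:(125+x/7-.43,215+y/7-.43)
D=lambda x,y:(270+x/10-.45,130+y/10-.45)
P={"footA":(S(285,130),D(445,285),.063),"footB":(S(365,320),D(265,165),.063),"gripA":(S(335,100),D(405,305),.066),"gripB":(S(410,295),D(225,185),.066)}
for k,(a,b,z) in P.items():
    print(k,onz(s,*a,z).round(4),onz(d,*b,z).round(4),[x.round(4) for x in tri(ray(s,*a),ray(d,*b))])
# grip bar far top edge: scene (495,105),(560,255 is lower?)
for z in (.055,):
    for q in((495,108),(558,248)):print(onz(s,*S(*q),z).round(4))
    for q in((285,435),(135,340)):print(onz(d,*D(*q),z).round(4))
# housing rim ellipse
def ell(c,box,lo):
    pass
S3=lambda x,y:(260+x/6-.4,115+y/6-.4)
D4=lambda x,y:(175+x/7-.43,210+y/7-.43)
# outer rim extremes left/right & top/bottom
for nm,c,pts in(("scene",s,[S3(226,185),S3(492,200),S3(360,90),S3(355,287)]),("side",d,[D4(193,215),D4(490,205),D4(345,90),D4(338,328)])):
    w=[onz(c,*p,.095) for p in pts];w=np.array(w);print(nm,w.round(4).tolist(),w.mean(0).round(4),np.linalg.norm(w[0]-w[1]),np.linalg.norm(w[2]-w[3]))
f=[onz(s,*S3(95,298),.01),onz(s,*S3(287,548),.01),onz(s,*S3(578,392),.01)]
print(np.round(f,4),(f[0]+f[2])/2)
e=f[2]-f[1];print("edge dir",np.degrees(np.arctan2(e[1],e[0])))
p=onz(s,*S3(437,385),.045);print("pipe",p.round(4))
# slots
print("slots",[onz(s,*S3(*q),.095).round(4) for q in((300,130),(428,243))])
print("slots side",[onz(d,*D4(*q),.095).round(4) for q in((252,160),(418,275))])
E
```

```text
footA [ 0.4992 -0.1747  0.063 ] [ 0.4964 -0.1746  0.063 ] [array([ 0.4976, -0.1752,  0.0615]), np.float64(0.0016)]
footB [ 0.5608 -0.1776  0.063 ] [ 0.5585 -0.1801  0.063 ] [array([ 0.5594, -0.1787,  0.0627]), np.float64(0.0033)]
gripA [ 0.4989 -0.1599  0.066 ] [ 0.4981 -0.1597  0.066 ] [array([ 0.4985, -0.16  ,  0.0655]), np.float64(0.0003)]
gripB [ 0.5614 -0.1651  0.066 ] [ 0.5598 -0.1649  0.066 ] [array([ 0.5606, -0.1653,  0.065 ]), np.float64(0.0008)]
[ 0.5151 -0.1224  0.055 ]
[ 0.5616 -0.1252  0.055 ]
[ 0.4992 -0.113   0.055 ]
[ 0.5486 -0.1147  0.055 ]
scene [[0.4568, 0.136, 0.095], [0.5062, 0.2113, 0.095], [0.4418, 0.2007, 0.095], [0.5156, 0.1494, 0.095]] [0.4801 0.1743 0.095 ] 0.09008475893072852 0.0898810021574181
side [[0.5099, 0.2065, 0.095], [0.4444, 0.1453, 0.095], [0.5082, 0.1418, 0.095], [0.4484, 0.2076, 0.095]] [0.4777 0.1753 0.095 ] 0.08973089995745155 0.08892518634315529
[[0.4193 0.1093 0.01  ]
 [0.548  0.1112 0.01  ]
 [0.5419 0.2402 0.01  ]] [0.48057195 0.17479524 0.01      ]
edge dir 92.73013374437933
pipe [0.5342 0.1778 0.045 ]
slots [array([0.4476, 0.1719, 0.095 ]), array([0.5115, 0.1814, 0.095 ])]
slots side [array([0.511 , 0.1801, 0.095 ]), array([0.4434, 0.1784, 0.095 ])]
```

Small insert's head measures about 62-64 mm, so it is the one meant, with its head near (0.530, -0.164). The grey housing's axis is near (0.479, 0.175). Plan: grip the head's x-flats with the hand leaning 40° to the grip side, then roll +80° to upright.

```bash
cat >> h.py <<'E'
def Rt(yaw,tilt):  # yaw deg; tilt deg about tool z, tool pointing down
    return (Ro.from_euler("xyz",[-90,0,yaw],degrees=True)*Ro.from_rotvec([0,0,np.radians(tilt)])).as_matrix()
def plan(p0,R0,p1,R1,n):
    p0,p1=np.array(p0),np.array(p1)
    w=Ro.from_matrix(R0.T@R1).as_rotvec();out=[]
    R=R0.copy();dp=(p1-p0)/n
    for i in range(n):
        out.append([round(float(v),1) for v in list(1000*R.T@dp)+list(np.degrees(w)/n)])
        R=R@Ro.from_rotvec(w/n).as_matrix()
    return out
def cur():
    from station import get_obs
    o=get_obs();return o["ee_pos"],Ro.from_euler("xyz",o["eef_rot"]).as_matrix(),o
def snap(n,fn):
    from station import get_obs,camera
    o=get_obs();c=camera(n);c["pose"]=(o["ee_pos"],o["eef_rot"]);pickle.dump(c,open(fn+".pkl","wb"))
    cv2.imwrite(f"pics/{fn}.png",cv2.cvtColor(c["pixels"],cv2.COLOR_RGB2BGR));return c
E
python3 - <<'E'
from h import *
p,R,o=cur()
R1=Rt(-93.7,-40);print(R1.round(3))
for r in plan(p,R,[.535,-.086,.126],R1,11):print(r)
E
```

```text
[[-0.049 -0.041  0.998]
 [-0.764 -0.641 -0.065]
 [ 0.643 -0.766  0.   ]]
[-40.9, 7.2, -22.5, 2.0, -5.4, -3.3]
[-43.1, 4.1, -18.7, 2.0, -5.4, -3.3]
[-44.8, 1.0, -14.7, 2.0, -5.4, -3.3]
[-46.0, -2.0, -10.5, 2.0, -5.4, -3.3]
[-46.6, -5.0, -6.0, 2.0, -5.4, -3.3]
[-46.5, -7.7, -1.4, 2.0, -5.4, -3.3]
[-45.9, -10.4, 3.2, 2.0, -5.4, -3.3]
[-44.8, -12.8, 7.8, 2.0, -5.4, -3.3]
[-43.0, -14.9, 12.4, 2.0, -5.4, -3.3]
[-40.7, -16.8, 16.9, 2.0, -5.4, -3.3]
[-38.0, -18.4, 21.1, 2.0, -5.4, -3.3]
```

Request:
step_arm --pt "-40.9 7.2 -22.5 2 -5.4 -3.3" --pt "-43.1 4.1 -18.7 2 -5.4 -3.3" --pt "-44.8 1 -14.7 2 -5.4 -3.3" --pt "-46 -2 -10.5 2 -5.4 -3.3" --pt "-46.6 -5 -6 2 -5.4 -3.3" --pt "-46.5 -7.7 -1.4 2 -5.4 -3.3" --pt "-45.9 -10.4 3.2 2 -5.4 -3.3" --pt "-44.8 -12.8 7.8 2 -5.4 -3.3" --pt "-43 -14.9 12.4 2 -5.4 -3.3" --pt "-40.7 -16.8 16.9 2 -5.4 -3.3" --pt "-38 -18.4 21.1 2 -5.4 -3.3" --pt "0 0 0 0 0 0" --gripper 1 --squeeze 50

```text
time_s: 1.65
ee_pos: [0.5338, -0.0826, 0.1231]
eef_rot: [-1.572, -0.707, -1.619]
force: [-0.6, -0.6, 0.4]
grip_width: 0.0941
```

```bash
python3 - <<'E'
from h import *
p,R,o=cur();print(o["time_s"],p,R.round(3).tolist(),o["qpos"].round(2))
c=snap("wrist","w1")
C=np.array([.530,-.164,.033]);print(proj(c,C,c["pose"]))
E
```

```text
1.65 [ 0.53376402 -0.08262633  0.12311227] [[-0.036, -0.032, 0.999], [-0.759, -0.649, -0.048], [0.65, -0.76, -0.001]] [ 0.1   0.47  1.66 -0.74  1.25  0.48]
[255.38020201 192.24731527]
```

View pics/w1.png

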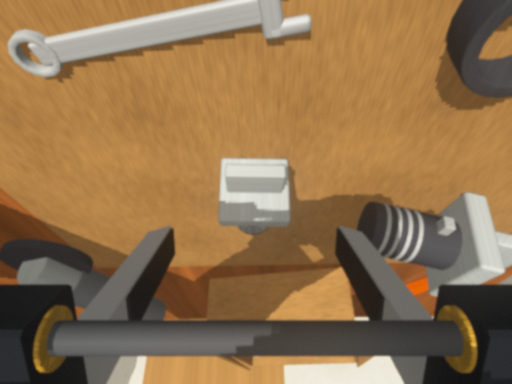

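Request:
step_arm --pt "0 30 0 0 0 0" --pt "1 40 0 0 0 0" --pt "1 30 0 0 0 0" --pt "1 20 0 0 0 0" --pt "0 14 0 0 0 0" --pt "0 6 0 0 0 0" --pt "0 0 0 0 0 0"

```text
time_s: 2.58
ee_pos: [0.5285, -0.1782, 0.0203]
eef_rot: [-1.568, -0.706, -1.626]
force: [0.2, 0.8, 0.8]
grip_width: 0.094
```

```bash
python3 - <<'E'
from h import *
c=snap("wrist","w2")
s=snap("side","s2");crop(s,230,90,400,220,4,"pics/s2c.png")
E
```

```text
(no output)
```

View pics/w2.png

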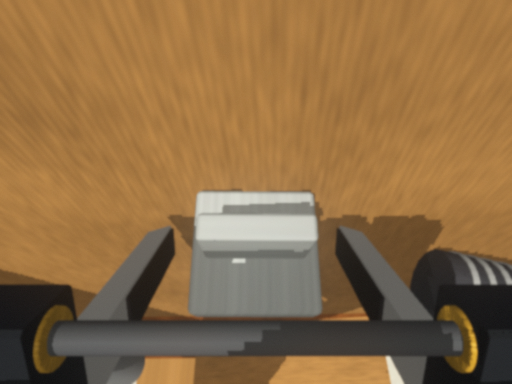

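View pics/s2c.png

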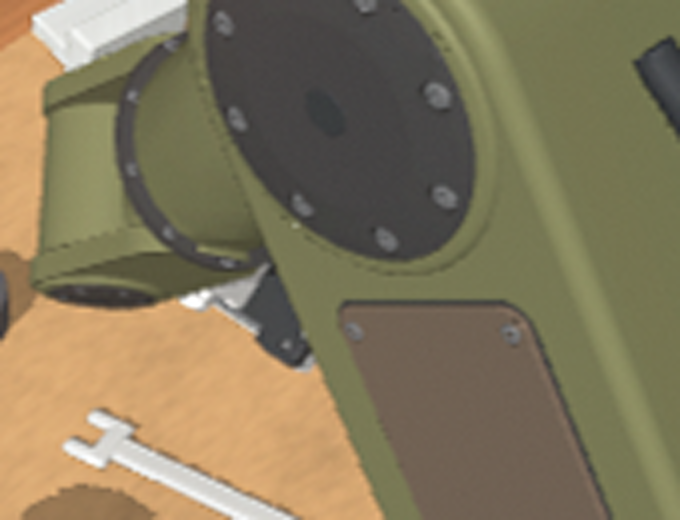

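The head sits centred between the fingers (columns 190-321, finger tips at 173 and 337). I'll close on it.

Request:
step_arm --pt "0 0 0 0 0 0" --pt "0 0 0 0 0 0" --pt "0 0 0 0 0 0" --pt "0 0 0 0 0 0" --gripper -1 --squeeze 50

```text
time_s: 3.18
ee_pos: [0.5284, -0.1781, 0.0202]
eef_rot: [-1.568, -0.706, -1.626]
force: [0.1, 1.2, 0.5]
grip_width: 0.0635
```

```bash
python3 - <<'E'
from h import *
p,R,o=cur()
R1=Rt(-93.2,40);G=np.array([.53,-.15,.12]);a=R1[:,1];print(a)
p1=p+[0,0,.05]
for r in plan(p,R,p1,R,2)+plan(p1,R,G+.019*a,R1,10):print(r)
E
```

```text
[ 0.03588137  0.64178535 -0.76604444]
[16.2, -19.0, 0.1, 0.0, 0.0, 0.0]
[16.2, -19.0, 0.1, 0.0, 0.0, 0.0]
[-0.8, -5.3, 0.0, -0.0, 0.0, 8.0]
[-1.5, -5.1, 0.0, -0.0, 0.0, 8.0]
[-2.2, -4.9, 0.0, -0.0, 0.0, 8.0]
[-2.9, -4.5, 0.0, -0.0, 0.0, 8.0]
[-3.5, -4.1, 0.0, -0.0, 0.0, 8.0]
[-4.0, -3.5, 0.0, -0.0, 0.0, 8.0]
[-4.5, -2.9, 0.0, -0.0, 0.0, 8.0]
[-4.8, -2.3, 0.0, -0.0, 0.0, 8.0]
[-5.1, -1.6, 0.0, -0.0, 0.0, 8.0]
[-5.3, -0.9, -0.0, -0.0, 0.0, 8.0]
```

Request:
step_arm --pt "10 -11 0 0 0 0" --pt "22 -27 0 0 0 0" --pt "-0.8 -5.3 0 0 0 8" --pt "-1.5 -5.1 0 0 0 8" --pt "-2.2 -4.9 0 0 0 8" --pt "-2.9 -4.5 0 0 0 8" --pt "-3.5 -4.1 0 0 0 8" --pt "-4 -3.5 0 0 0 8" --pt "-4.5 -2.9 0 0 0 8" --pt "-4.8 -2.3 0 0 0 8" --pt "-5.1 -1.6 0 0 0 8" --pt "-5.3 -0.9 0 0 0 8"

```text
time_s: 4.68
ee_pos: [0.5305, -0.1378, 0.1061]
eef_rot: [-1.565, 0.694, -1.62]
force: [0.3, 0.3, -3.5]
grip_width: 0.0635
```

Request:
step_arm --pt "0 0 0 0 0 0"

```text
time_s: 4.8
ee_pos: [0.5299, -0.1385, 0.1043]
eef_rot: [-1.569, 0.69, -1.624]
force: [-0.4, 0.3, -3.0]
grip_width: 0.0635
```

```bash
python3 - <<'E'
from h import *
p,R,o=cur();print(p,R.round(3).tolist(),o["qpos"].round(2),o["grip_width"])
R1=Rt(-93.2,40);print("residual rot",np.degrees(Ro.from_matrix(R.T@R1).as_rotvec()))
c=snap("wrist","w3")
s=snap("scene","sc3");crop(s,100,150,300,300,4,"pics/sc3c.png")
s=snap("side","si3");crop(s,230,60,400,190,4,"pics/si3c.png")
E
```

```text
[ 0.52991804 -0.13852371  0.10426272] [[-0.041, 0.035, 0.999], [-0.77, 0.635, -0.054], [-0.636, -0.771, 0.001]] [-0.6   0.6   1.5   0.58  1.47 -0.73] 0.0635167422375255
residual rot [0.00370452 0.10107857 0.47516127]
```

View pics/w3.png

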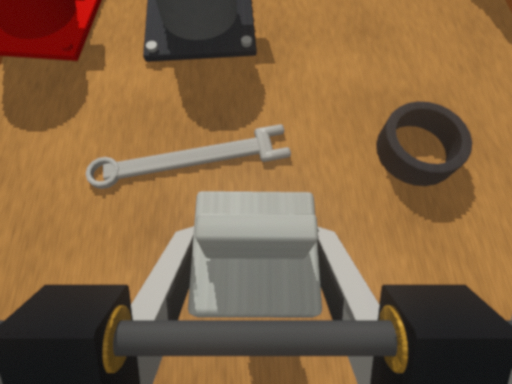

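View pics/sc3c.png

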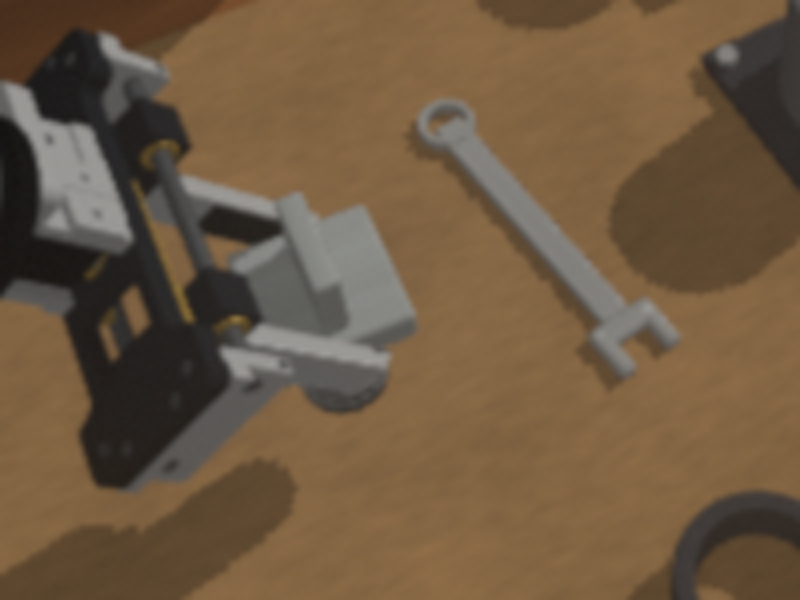

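View pics/si3c.png

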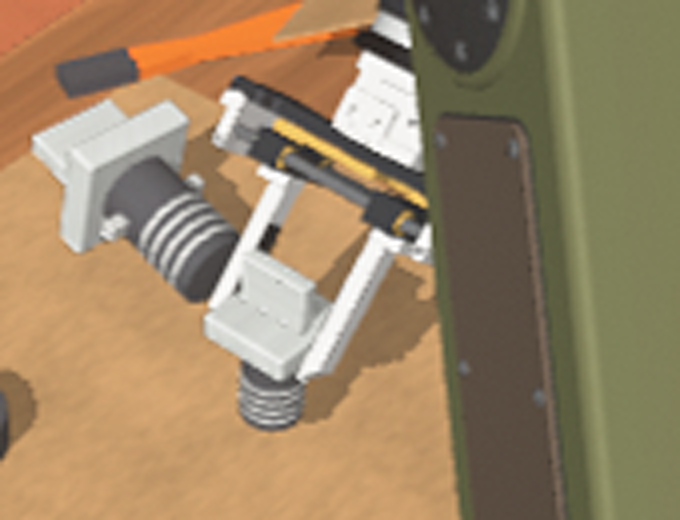

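Request:
step_arm --pt "8 9.6 0 0 0 0" --pt "9 11 0 0 0 0" --pt "6 7 0 0 0 0" --pt "2.5 3 0 0 0 0" --pt "0.6 0.8 0 0 0 0" --pt "0 0 0 0 0 0"

```text
time_s: 5.7
ee_pos: [0.5306, -0.1378, 0.0642]
eef_rot: [-1.568, 0.69, -1.622]
force: [-0.3, 0.5, -3.3]
grip_width: 0.0637
```

Request:
step_arm --pt "1.3 1.5 0 0 0 0" --pt "0.9 1.1 0 0 0 0" --pt "0.6 0.8 0 0 0 0" --pt "0 0 0 0 0 0"

```text
time_s: 6.2
ee_pos: [0.5304, -0.1377, 0.0595]
eef_rot: [-1.569, 0.69, -1.623]
force: [-0.1, 0.3, -4.0]
grip_width: 0.064
```

Request:
step_arm --pt "0.6 0.8 0 0 0 0" --pt "0 0 0 0 0 0"

```text
time_s: 6.45
ee_pos: [0.5304, -0.1376, 0.0585]
eef_rot: [-1.569, 0.69, -1.623]
force: [0.1, -0.8, -3.0]
grip_width: 0.0635
```

Request:
step_arm --pt "0.4 0.5 0 0 0 0" --pt "0 0 0 0 0 0"

```text
time_s: 6.7
ee_pos: [0.5305, -0.1376, 0.0583]
eef_rot: [-1.568, 0.69, -1.622]
force: [-3.2, 0.5, 2.2]
grip_width: 0.0634
```

Request:
step_arm --pt "0.4 0.5 0 0 0 0" --pt "0 0 0 0 0 0"

```text
time_s: 6.95
ee_pos: [0.5305, -0.1376, 0.0583]
eef_rot: [-1.568, 0.691, -1.622]
force: [-4.1, 0.1, 8.9]
grip_width: 0.0638
```

Contact made. Releasing, then backing out along the fingers.

Request:
step_arm --pt "0 0 0 0 0 0" --pt "0 0 0 0 0 0" --pt "0 0 0 0 0 0" --pt "0 0 0 0 0 0" --gripper 1

```text
time_s: 7.45
ee_pos: [0.5305, -0.1376, 0.0572]
eef_rot: [-1.568, 0.69, -1.623]
force: [0.6, -0.6, 0.6]
grip_width: 0.0934
```

Request:
step_arm --pt "0 -10 0 0 0 0" --pt "0 -30 0 0 0 0" --pt "0 -50 0 0 0 0" --pt "0 -50 0 0 0 0" --pt "0 -20 0 0 0 0" --pt "0 0 0 0 0 0"

```text
time_s: 8.2
ee_pos: [0.5249, -0.2404, 0.1818]
eef_rot: [-1.566, 0.688, -1.622]
force: [0.2, -0.8, -0.7]
grip_width: 0.0944
```

```bash
python3 - <<'E'
from h import *
p,R,o=cur();print(p,R.round(3).tolist(),o["qpos"].round(2),o["grip_width"])
c=snap("wrist","w4")
s=snap("scene","sc4");crop(s,120,170,280,290,5,"pics/sc4c.png")
s=snap("side","si4");crop(s,230,60,400,190,4,"pics/si4c.png")
E
```

```text
[ 0.52487366 -0.24044497  0.18182695] [[-0.04, 0.037, 0.999], [-0.771, 0.634, -0.055], [-0.635, -0.772, 0.004]] [-0.73  0.62  1.27  0.53  1.71 -0.73] 0.0944153898715735
```

View pics/w4.png

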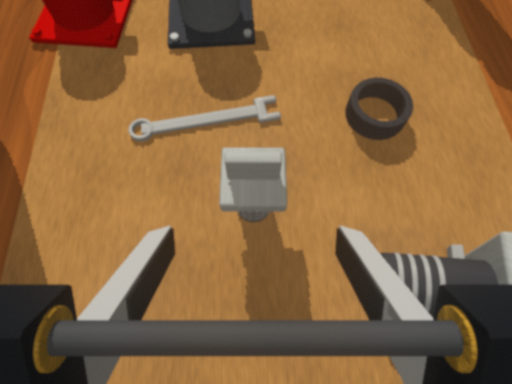

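View pics/sc4c.png

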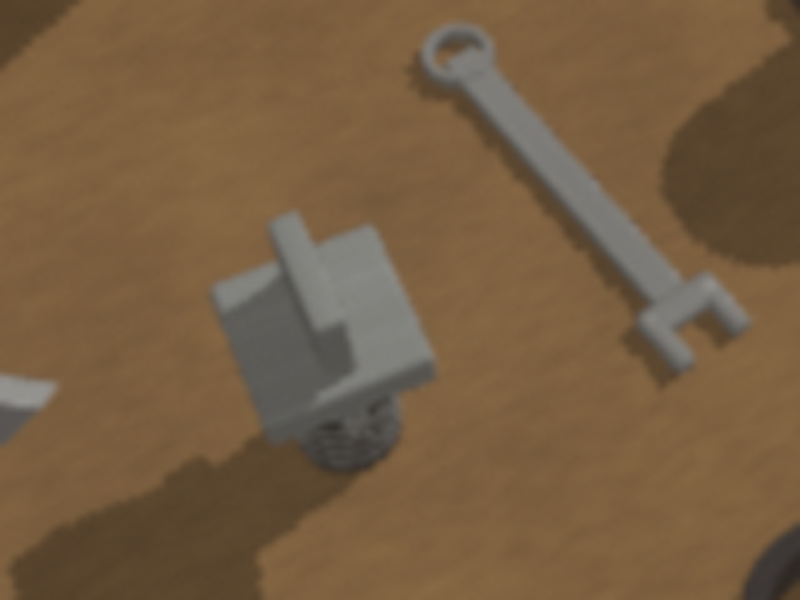

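View pics/si4c.png

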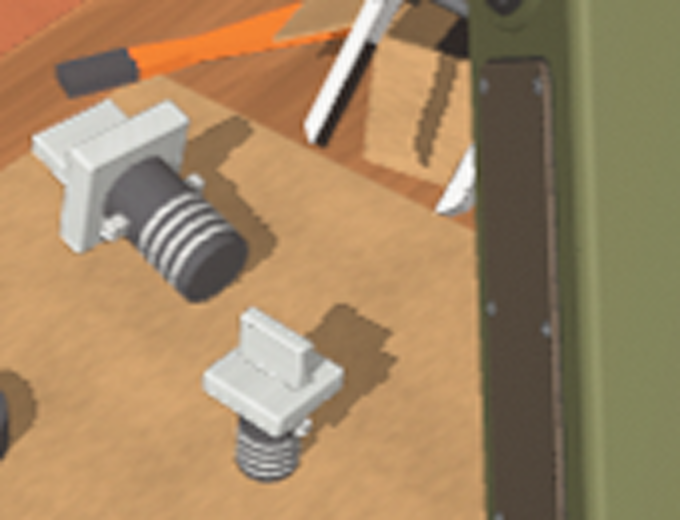

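The insert stands on its foot. On the way I'll look at the housing from above with the open hand, so the slot angle is measured before I regrip.

```bash
python3 - <<'E'
from h import *
p,R,o=cur()
for r in plan(p,R,[.465,.175,.25],Rt(0,0),12):print(r)
E
```

```text
[-30.0, 17.3, -6.8, -2.7, -7.4, -2.5]
[-31.4, 16.1, -2.0, -2.7, -7.4, -2.5]
[-32.0, 14.7, 2.8, -2.7, -7.4, -2.5]
[-31.9, 13.0, 7.6, -2.7, -7.4, -2.5]
[-31.2, 11.2, 12.2, -2.7, -7.4, -2.5]
[-29.8, 9.2, 16.7, -2.7, -7.4, -2.5]
[-27.7, 7.0, 20.8, -2.7, -7.4, -2.5]
[-25.0, 4.8, 24.5, -2.7, -7.4, -2.5]
[-21.8, 2.5, 27.7, -2.7, -7.4, -2.5]
[-18.1, 0.3, 30.3, -2.7, -7.4, -2.5]
[-14.0, -1.9, 32.4, -2.7, -7.4, -2.5]
[-9.6, -3.9, 33.8, -2.7, -7.4, -2.5]
```

Request:
step_arm --pt "-30 17.3 -6.8 -2.7 -7.4 -2.5" --pt "-31.4 16.1 -2 -2.7 -7.4 -2.5" --pt "-32 14.7 2.8 -2.7 -7.4 -2.5" --pt "-31.9 13 7.6 -2.7 -7.4 -2.5" --pt "-31.2 11.2 12.2 -2.7 -7.4 -2.5" --pt "-29.8 9.2 16.7 -2.7 -7.4 -2.5" --pt "-27.7 7 20.8 -2.7 -7.4 -2.5" --pt "-25 4.8 24.5 -2.7 -7.4 -2.5" --pt "-21.8 2.5 27.7 -2.7 -7.4 -2.5" --pt "-18.1 0.3 30.3 -2.7 -7.4 -2.5" --pt "-14 -1.9 32.4 -2.7 -7.4 -2.5" --pt "-9.6 -3.9 33.8 -2.7 -7.4 -2.5"

```text
time_s: 9.85
ee_pos: [0.4645, 0.1761, 0.2505]
eef_rot: [-1.574, 0.006, 0.005]
force: [1.0, 0.6, -1.4]
grip_width: 0.0938
```

Request:
step_arm --pt "0 0 0 0 0 0" --pt "0 0 0 0 0 0"

```text
time_s: 10.1
ee_pos: [0.465, 0.1744, 0.2504]
eef_rot: [-1.572, 0.008, -0.0]
force: [-0.5, -0.2, 0.4]
grip_width: 0.094
```

```bash
python3 - <<'E'
from h import *
p,R,o=cur();print(p,np.degrees(o["eef_rot"]),o["qpos"].round(2))
c=snap("wrist","w5");print(proj(c,[.479,.175,.095],c["pose"]))
E
```

```text
[0.46501234 0.17443986 0.25035549] [-9.00748380e+01  4.67892559e-01 -2.45673370e-02] [ 0.28  0.15  1.6   0.    1.4  -1.29]
[254.78772677 193.46252248]
```

View pics/w5.png

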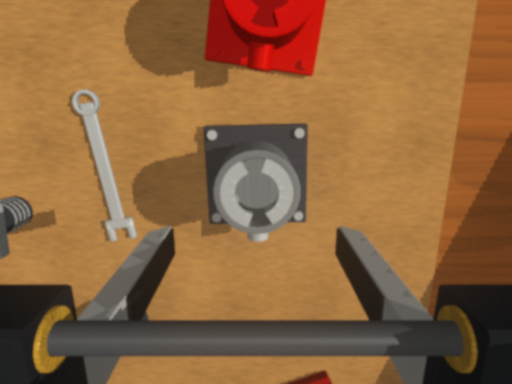

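```bash
python3 - <<'E'
from h import *
c=load("w5")
crop(c,195,110,320,250,4,"pics/w5c.png")
g=cv2.cvtColor(c["pixels"],cv2.COLOR_RGB2GRAY)
# polar scan around centre at ring radius 29 mm
ctr=np.array([.479,.175,.095])
for it in range(1):
  # outer rim/inner ring: bright ring mask -> enclosing circle
  m=(g>135).astype(np.uint8);m[:110]=0;m[235:]=0;m[:,:205]=0;m[:,310:]=0
  n,l,st,ce=cv2.connectedComponentsWithStats(m);print(st[1:][st[1:,4]>50],ce[1:][st[1:,4]>50])
  pts=np.concatenate([np.argwhere(l==i)[:,::-1] for i in range(1,n) if st[i,4]>300])
  (cx,cy),r=cv2.minEnclosingCircle(pts.astype(np.float32));print(cx,cy,r)
  print("ctr",onz(c,cx,cy,.095,c["pose"]))
E
```

```text
[[ 205  110   25   14  205]
 [ 225  110   21    7   80]
 [ 258  110   40   12  194]
 [ 295  129    9    9   68]
 [ 207  130   10   10   69]
 [ 261  159   33   66 1075]
 [ 220  162   32   65 1122]
 [ 294  212    9    8   57]
 [ 254  218   56   17  337]] [[214.2195122  116.53170732]
 [234.0125     112.025     ]
 [275.77319588 114.15463918]
 [299.16176471 132.75      ]
 [211.57971014 134.60869565]
 [279.13395349 189.70139535]
 [233.74242424 194.40285205]
 [298.03508772 215.56140351]
 [291.98813056 229.89614243]]
268.26885986328125 201.95164489746094 51.827919006347656
ctr [0.48822528 0.18911179 0.095     ]
```

View pics/w5c.png

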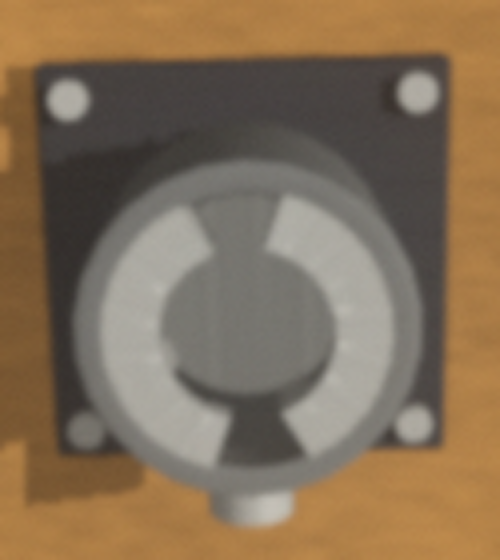

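```bash
python3 - <<'E'
from h import *
c=load("w5");g=cv2.cvtColor(c["pixels"],cv2.COLOR_RGB2GRAY)
for T in(125,135,145):
  m=(g>T).astype(np.uint8);m[:150]=0;m[235:]=0;m[:,:205]=0;m[:,310:]=0
  n,l,st,ce=cv2.connectedComponentsWithStats(m)
  ids=[i for i in range(1,n) if st[i,4]>800]
  W=[np.array([onz(c,u,v,.095,c["pose"]) for v,u in np.argwhere(l==i)])[:,:2] for i in ids]
  (cx,cy),r=cv2.minEnclosingCircle((np.concatenate(W)*1000).astype(np.float32))
  a,b=[w.mean(0) for w in W];d=b-a
  print(T,ids,"circle mm",cx,cy,r,"mid",(a+b)/2,"slot angle deg",(np.degrees(np.arctan2(d[1],d[0]))-90+90)%180-90)
  ctr=np.array([cx,cy])/1000
  A=[]
  for w in W:
    q=w-ctr;th=np.degrees(np.arctan2(q[:,1],q[:,0]));rr=np.hypot(*q.T);k=(rr>.028)&(rr<.034)
    th=th[k];ref=np.degrees(np.arctan2(*(w.mean(0)-ctr)[::-1]));t=(th-ref+180)%360-180+ref;A.append((t.min(),t.max()))
  print(np.round(A,1))
# housing orientation: bolts
B=[onz(c,195+u/4-.4,110+v/4-.4,.012,c["pose"]) for u,v in((68,100),(418,92),(86,431),(413,424))]
print(np.round(B,4));print(np.mean(B,0))
E
```

```text
125 [2, 3] circle mm 479.4500427246094 176.5802764892578 39.53263854980469 mid [0.47797105 0.17670608] slot angle deg 6.141217267613882
[[  26.   168.9]
 [-159.   -13. ]]
135 [1, 2] circle mm 478.9256286621094 176.5337677001953 38.64628219604492 mid [0.47776857 0.17669057] slot angle deg 6.133080679563818
[[  25.6  167.2]
 [-157.6  -13.2]]
145 [1, 2] circle mm 478.92559814453125 176.55104064941406 38.076438903808594 mid [0.47770846 0.17666034] slot angle deg 6.02597817666711
[[  26.5  166.7]
 [-156.8  -13.7]]
[[0.4265 0.1214 0.012 ]
 [0.424  0.2296 0.012 ]
 [0.5349 0.1236 0.012 ]
 [0.5325 0.2318 0.012 ]]
[0.47947297 0.17662401 0.012     ]
```

Slots' line is about 6.1° from world x, and the housing centre is about (0.479, 0.1763). Now I go back above the standing insert.

```bash
python3 - <<'E'
from h import *
p,R,o=cur()
for r in plan(p,R,[.53,-.149,.22],Rt(-3.1,0),8):print(r)
E
```

```text
[8.2, 3.8, -40.4, 0.0, 0.4, -0.1]
[8.4, 3.8, -40.3, 0.0, 0.4, -0.1]
[8.7, 3.8, -40.2, 0.0, 0.4, -0.1]
[9.0, 3.8, -40.2, 0.0, 0.4, -0.1]
[9.2, 3.8, -40.1, 0.0, 0.4, -0.1]
[9.5, 3.8, -40.1, 0.0, 0.4, -0.1]
[9.7, 3.8, -40.0, 0.0, 0.4, -0.1]
[10.0, 3.8, -39.9, 0.0, 0.4, -0.1]
```

Request:
step_arm --pt "8.2 3.8 -40.4 0 0.4 -0.1" --pt "8.4 3.8 -40.3 0 0.4 -0.1" --pt "8.7 3.8 -40.2 0 0.4 -0.1" --pt "9 3.8 -40.2 0 0.4 -0.1" --pt "9.2 3.8 -40.1 0 0.4 -0.1" --pt "9.5 3.8 -40.1 0 0.4 -0.1" --pt "9.7 3.8 -40 0 0.4 -0.1" --pt "10 3.8 -39.9 0 0.4 -0.1" --pt "0 0 0 0 0 0" --pt "0 0 0 0 0 0"

```text
time_s: 11.4
ee_pos: [0.5298, -0.1487, 0.2207]
eef_rot: [-1.572, -0.007, -0.058]
force: [-0.2, 0.8, -0.6]
grip_width: 0.0942
```

```bash
python3 - <<'E'
from h import *
p,R,o=cur();print(p,np.degrees(o["eef_rot"]),o["qpos"].round(2))
c=snap("wrist","w6");print(proj(c,[.53,-.149,.118],c["pose"]))
crop(c,190,110,340,260,4,"pics/w6c.png")
E
```

```text
[ 0.52978651 -0.14871484  0.22072431] [-90.04617855  -0.38054483  -3.29610593] [-0.34  0.28  1.5   0.    1.35 -1.85]
[253.69865123 192.81774852]
```

View pics/w6c.png

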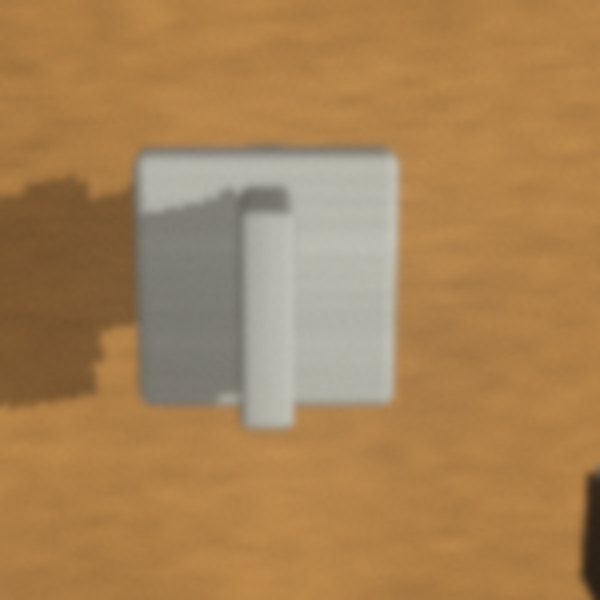

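```bash
python3 - <<'E'
from h import *
c=load("w6")
X=lambda u,v,z:onz(c,190+u/4-.4,110+v/4-.4,z,c["pose"])
print("bar top",[X(*q,.118).round(4) for q in((243,212),(292,212),(243,428),(295,428))],X(268,320,.118))
h=[X(*q,.083) for q in((138,150),(398,152),(138,403),(394,403))];print("head",np.round(h,4),np.mean(h,0))
E
```

```text
bar top [array([ 0.503 , -0.1503,  0.118 ]), array([ 0.5036, -0.1399,  0.118 ]), array([ 0.5519, -0.1533,  0.118 ]), array([ 0.5526, -0.1417,  0.118 ])] [ 0.52722357 -0.14630055  0.118     ]
head [[ 0.4936 -0.1751  0.083 ]
 [ 0.4976 -0.1137  0.083 ]
 [ 0.5567 -0.1804  0.083 ]
 [ 0.5604 -0.1165  0.083 ]] [ 0.527073   -0.14638907  0.083     ]
```

Request:
step_arm --pt "-2.7 10 2.2 0 0.1 0.4" --pt "0 35 0 0 0 0" --pt "0 40 0 0 0 0" --pt "0 30 0 0 0 0" --pt "0 14 0 0 0 0" --pt "0 4 0 0 0 0" --pt "0 0 0 0 0 0"

```text
time_s: 12.32
ee_pos: [0.5281, -0.1462, 0.0888]
eef_rot: [-1.572, -0.001, -0.057]
force: [1.1, -0.3, 0.6]
grip_width: 0.0936
```

Request:
step_arm --pt "0 0 0 0 0 0" --pt "0 0 0 0 0 0" --pt "0 0 0 0 0 0" --pt "0 0 0 0 0 0" --pt "0 0 0 0 0 0" --pt "0 0 0 0 0 0" --gripper -1 --squeeze 60

```text
time_s: 13.08
ee_pos: [0.5277, -0.1463, 0.088]
eef_rot: [-1.572, -0.0, -0.058]
force: [-0.1, 1.0, -0.1]
grip_width: 0.0374
```

```bash
python3 - <<'E'
from h import *
p,R,o=cur();print(o["time_s"],p,np.degrees(o["eef_rot"]),o["grip_width"],o["force"],o["moment"])
E
```

```text
13.075 [ 0.52774611 -0.14626619  0.08799767] [-9.00761312e+01 -1.93680109e-02 -3.30156720e+00] 0.037386724076949186 [-0.07612     0.9708051  -0.12011245] [ 0.04494816 -0.15467493 -0.06451662]
```

Still closing.

Request:
step_arm --pt "0 0 0 0 0 0" --pt "0 0 0 0 0 0" --pt "0 0 0 0 0 0" --pt "0 0 0 0 0 0" --pt "0 0 0 0 0 0"

```text
time_s: 13.7
ee_pos: [0.5277, -0.1462, 0.0879]
eef_rot: [-1.572, -0.0, -0.058]
force: [-0.2, -0.5, -1.8]
grip_width: 0.0115
```

Request:
step_arm --pt "0 -5 0 0 0 0" --pt "0 -35 0 0 0 0" --pt "0 -50 0 0 0 0" --pt "0 -50 0 0 0 0" --pt "0 0 0 0 0 0"

```text
time_s: 14.32
ee_pos: [0.5288, -0.1464, 0.2319]
eef_rot: [-1.574, -0.007, -0.058]
force: [0.9, -0.1, -4.1]
grip_width: 0.0114
```

```bash
python3 - <<'E'
from h import *
p,R,o=cur();print(o["time_s"],p,np.degrees(o["eef_rot"]),o["grip_width"],o["force"],o["moment"])
c=snap("wrist","w7")
s=snap("scene","sc7");crop(s,100,130,300,280,4,"pics/sc7c.png")
# TCP so that insert goes over housing: insert axis offset from TCP in tool
off=np.array([.5272-.5277]);print(off)
for r in plan(p,R,[.4795,.1766,.23],Rt(5.9,0),8):print(r)
E
```

```text
14.325 [ 0.52884801 -0.14640827  0.23192681] [-90.17898058  -0.38817178  -3.29773234] 0.011351355372004964 [ 0.85800143 -0.10328887 -4.06304679] [ 0.08197301 -0.08830469 -0.05933952]
[-0.0005]
[-8.5, 0.1, 40.0, 0.0, -1.1, 0.0]
[-7.7, 0.1, 40.1, 0.0, -1.1, 0.0]
[-6.9, 0.1, 40.3, 0.0, -1.1, 0.0]
[-6.1, 0.1, 40.4, 0.0, -1.1, 0.0]
[-5.3, 0.2, 40.5, 0.0, -1.1, 0.0]
[-4.4, 0.2, 40.6, 0.0, -1.1, 0.0]
[-3.6, 0.2, 40.7, 0.0, -1.1, 0.0]
[-2.8, 0.2, 40.7, 0.0, -1.1, 0.0]
```

View pics/w7.png

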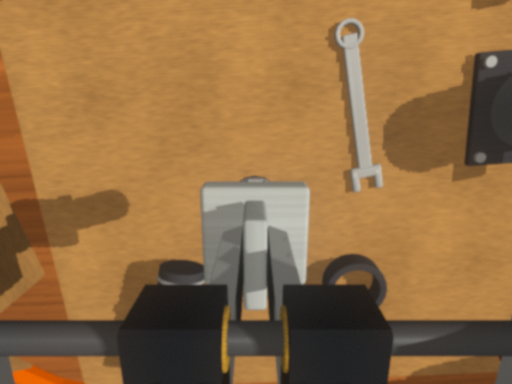

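View pics/sc7c.png

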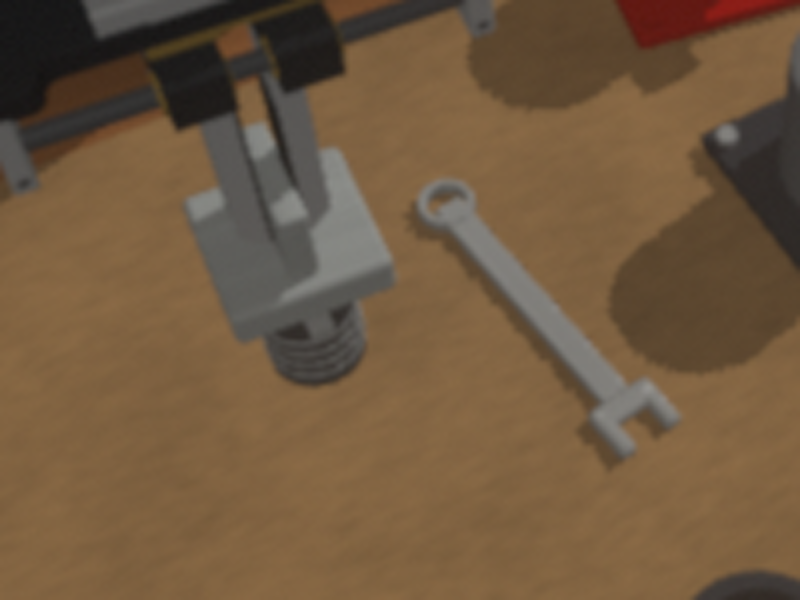

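Request:
step_arm --pt "-8.5 0 40 0 -1.1 0" --pt "-7.7 0 40.1 0 -1.1 0" --pt "-6.9 0 40.3 0 -1.1 0" --pt "-6.1 0 40.4 0 -1.1 0" --pt "-5.3 0 40.5 0 -1.1 0" --pt "-4.4 0 40.6 0 -1.1 0" --pt "-3.6 0 40.7 0 -1.1 0" --pt "-2.8 0 40.7 0 -1.1 0" --pt "0 0 0 0 0 0" --pt "0 0 0 0 0 0" --pt "0 0 0 0 0 0"

```text
time_s: 15.8
ee_pos: [0.4793, 0.1762, 0.227]
eef_rot: [-1.572, 0.001, 0.095]
force: [0.9, -1.2, -3.1]
grip_width: 0.0115
```

```bash
python3 - <<'E'
from h import *
p,R,o=cur();print(o["time_s"],p,np.degrees(o["eef_rot"]),o["grip_width"],o["force"],o["moment"])
R1=Rt(5.9,0);print("rot",np.degrees(Ro.from_matrix(R.T@R1).as_rotvec()),"shift",1000*R.T@(np.array([.4795,.1766,.2])-p))
s=snap("scene","sc8");crop(s,220,60,400,195,4,"pics/sc8c.png")
s=snap("side","si8");crop(s,140,120,320,255,4,"pics/si8c.png")
E
```

```text
15.8 [0.47928337 0.1762363  0.22700187] [-9.00953408e+01  4.74458832e-02  5.42838354e+00] 0.011482806685373844 [ 0.93471901 -1.24164287 -3.14878179] [ 0.09273534 -0.11611902  0.04317895]
rot [ 0.09514494 -0.47157685 -0.04783799] shift [ 0.27242781 27.00105282  0.38650773]
```

View pics/sc8c.png

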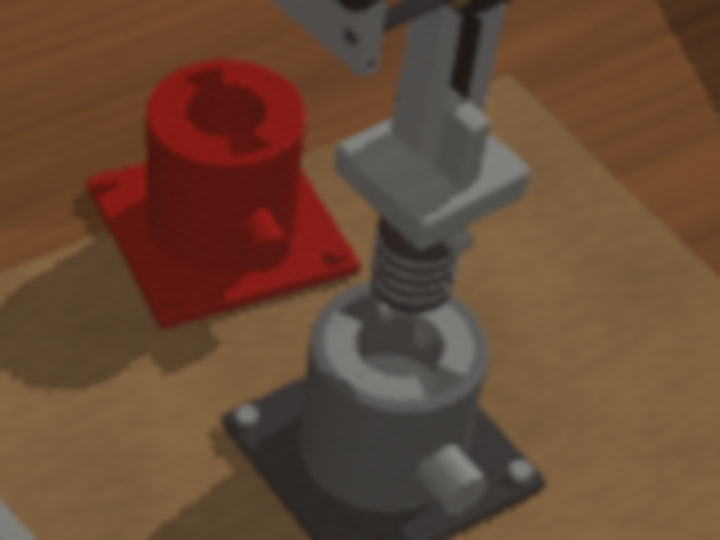

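View pics/si8c.png

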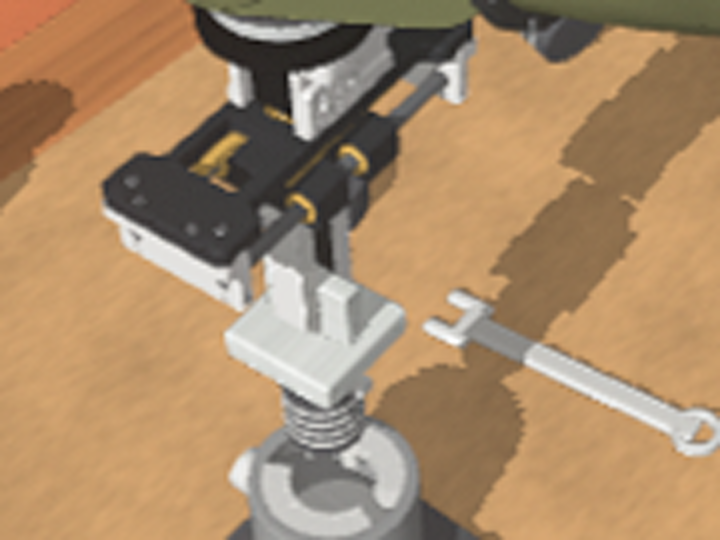

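Request:
step_arm --pt "0.3 10 0.4 0 -0.5 0" --pt "0 18 0 0 0 0" --pt "0 10 0 0 0 0" --pt "0 6 0 0 0 0" --pt "0 4 0 0 0 0" --pt "0 0 0 0 0 0"

```text
time_s: 16.65
ee_pos: [0.4796, 0.1775, 0.1796]
eef_rot: [-1.572, -0.0, 0.105]
force: [0.6, -0.5, -2.4]
grip_width: 0.0115
```

```bash
python3 - <<'E'
from h import *
p,R,o=cur();print(o["time_s"],p,np.degrees(o["eef_rot"]),o["grip_width"],o["force"],o["moment"])
E
```

```text
16.65 [0.4795666  0.17752124 0.17959127] [-9.00759241e+01 -9.28450284e-03  6.00108669e+00] 0.011530747629573259 [ 0.64227591 -0.49532852 -2.39794704] [ 0.10094965 -0.11409089  0.01473736]
```

Request:
step_arm --pt "0 4 -0.9 0 0 0" --pt "0 8 0 0 0 0" --pt "0 10 0 0 0 0" --pt "0 8 0 0 0 0" --pt "0 5 0 0 0 0" --pt "0 0 0 0 0 0"

```text
time_s: 17.4
ee_pos: [0.4795, 0.1765, 0.1442]
eef_rot: [-1.572, 0.0, 0.105]
force: [0.1, 0.4, -3.3]
grip_width: 0.0114
```

Request:
step_arm --pt "0 2 0 0 0 0" --pt "0 2 0 0 0 0" --pt "0 1 0 0 0 0" --pt "0 1 0 0 0 0" --pt "0 0 0 0 0 0"

```text
time_s: 18.02
ee_pos: [0.4797, 0.1765, 0.1386]
eef_rot: [-1.572, -0.0, 0.105]
force: [-0.9, 0.1, -1.2]
grip_width: 0.0117
```

Request:
step_arm --pt "0 1 0 0 0 0" --pt "0 1 0 0 0 0" --pt "0 1 0 0 0 0" --pt "0 1 0 0 0 0" --pt "0 0 0 0 0 0"

```text
time_s: 18.65
ee_pos: [0.4797, 0.1766, 0.1346]
eef_rot: [-1.572, -0.0, 0.105]
force: [-1.5, -0.5, -0.1]
grip_width: 0.012
```

The lugs have passed h = 49 mm with almost no force, so they are in the slots. Now pushing against the spring.

Request:
step_arm --pt "0 2 0 0 0 0" --pt "0 2 0 0 0 0" --pt "0 2 0 0 0 0" --pt "0 2 0 0 0 0" --pt "0 2 0 0 0 0" --pt "0 0 0 0 0 0"

```text
time_s: 19.4
ee_pos: [0.4798, 0.1765, 0.1246]
eef_rot: [-1.572, -0.0, 0.105]
force: [-2.0, -0.7, 5.4]
grip_width: 0.0113
```

Request:
step_arm --pt "0 1.5 0 0 0 0" --pt "0 1.5 0 0 0 0" --pt "0 1 0 0 0 0" --pt "0 0 0 0 0 0"

```text
time_s: 19.9
ee_pos: [0.4798, 0.1765, 0.1209]
eef_rot: [-1.572, -0.001, 0.105]
force: [-2.0, -0.9, 6.7]
grip_width: 0.0114
```

Request:
step_arm --pt "0 1 0 0 0 0" --pt "0 0.5 0 0 0 0" --pt "0 0 0 0 0 0"

```text
time_s: 20.27
ee_pos: [0.4798, 0.1765, 0.1195]
eef_rot: [-1.572, -0.001, 0.105]
force: [-2.0, -2.3, 8.9]
grip_width: 0.0117
```

Request:
step_arm --pt "0 0.6 0 0 0 0" --pt "0 0.6 0 0 0 0" --pt "0 0 0 0 0 0"

```text
time_s: 20.65
ee_pos: [0.4798, 0.1766, 0.1183]
eef_rot: [-1.572, -0.001, 0.105]
force: [-2.3, -0.3, 7.9]
grip_width: 0.0118
```

Request:
step_arm --pt "0 -0.4 0 0 2 0" --pt "0 0 0 0 4 0" --pt "0 0 0 0 4 0" --pt "0 0 0 0 4 0" --pt "0 0 0 0 4 0" --pt "0 0 0 0 2 0" --pt "0 0 0 0 0 0"

```text
time_s: 21.52
ee_pos: [0.4802, 0.1767, 0.1189]
eef_rot: [-1.571, -0.002, -0.245]
force: [-0.5, -1.0, 8.6]
grip_width: 0.0118
```

```bash
python3 - <<'E'
from h import *
p,R,o=cur();print(o["time_s"],p,np.degrees(o["eef_rot"]),o["grip_width"],o["force"],o["moment"])
E
```

```text
21.525 [0.48017965 0.17674741 0.11890708] [-90.01406937  -0.11644495 -14.02869672] 0.011807487855709899 [-0.51474648 -1.00490113  8.59740826] [ 0.054913    0.00872284 -0.02538917]
```

Request:
step_arm --pt "0 0 0 0 2 0" --pt "0 0 0 0 4 0" --pt "0 0 0 0 5 0" --pt "0 0 0 0 5 0" --pt "0 0 0 0 5 0" --pt "0 0 0 0 4 0" --pt "0 0 0 0 0 0"

```text
time_s: 22.4
ee_pos: [0.4803, 0.1767, 0.119]
eef_rot: [-1.57, -0.002, -0.682]
force: [0.1, 0.1, 8.1]
grip_width: 0.0118
```

```bash
python3 - <<'E'
from h import *
p,R,o=cur();print(o["time_s"],p,np.degrees(o["eef_rot"]),o["grip_width"],o["force"],o["moment"])
E
```

```text
22.4 [0.48026811 0.17674339 0.11895116] [-89.95172934  -0.12113831 -39.06162916] 0.011761473107764243 [0.10893447 0.06229048 8.13641723] [ 0.10522578 -0.08252421  0.02066255]
```

Request:
step_arm --pt "0 0 0 0 2 0" --pt "0 0 0 0 2 0" --pt "0 0 0 0 0 0"

```text
time_s: 22.78
ee_pos: [0.4802, 0.1767, 0.1189]
eef_rot: [-1.57, -0.002, -0.751]
force: [-1.1, -0.1, 8.2]
grip_width: 0.0117
```

Request:
step_arm --pt "0 0 0 0 1.5 0" --pt "0 0 0 0 1 0" --pt "0 0 0 0 0 0"

```text
time_s: 23.15
ee_pos: [0.4797, 0.1764, 0.1188]
eef_rot: [-1.571, -0.002, -0.794]
force: [-4.0, -2.6, 9.6]
grip_width: 0.0116
```

```bash
python3 - <<'E'
from h import *
p,R,o=cur();print(o["time_s"],p,np.degrees(o["eef_rot"]),o["grip_width"],o["force"],o["moment"])
E
```

```text
23.15 [0.47971891 0.17642076 0.11880432] [-90.03616642  -0.09060089 -45.4937685 ] 0.011594393221591181 [-3.98472012 -2.59404119  9.63246307] [-0.421482    0.71733434  0.26142513]
```

Request:
step_arm --pt "0 0 0 0 1 0" --pt "0 0 0 0 0 0"

```text
time_s: 23.4
ee_pos: [0.4795, 0.1763, 0.1188]
eef_rot: [-1.572, -0.001, -0.811]
force: [-5.1, -3.8, 10.5]
grip_width: 0.0117
```

```bash
python3 - <<'E'
from h import *
p,R,o=cur();print(o["time_s"],p,np.degrees(o["eef_rot"]),o["grip_width"],o["force"],o["moment"])
E
```

```text
23.4 [0.47953927 0.17632876 0.11878684] [-9.00638750e+01 -8.38865234e-02 -4.64827970e+01] 0.011705227983152211 [-5.08550476 -3.75039383 10.48094857] [-0.61662724  0.89783652  0.35422252]
```

The turn stop is reached (moment rising). Backing the turn off a little to the pocket's middle and easing up.

Request:
step_arm --pt "0 0 0 0 -1.5 0" --pt "0 0 0 0 -2 0" --pt "0 -1 0 0 0 0" --pt "0 -1 0 0 0 0" --pt "0 -1 0 0 0 0" --pt "0 -1 0 0 0 0" --pt "0 0 0 0 0 0"

```text
time_s: 24.28
ee_pos: [0.4799, 0.1765, 0.1226]
eef_rot: [-1.571, -0.002, -0.75]
force: [-1.9, -2.0, 5.9]
grip_width: 0.012
```

Request:
step_arm --pt "0 -0.5 0 0 0 0" --pt "0 -0.5 0 0 0 0" --pt "0 0 0 0 0 0"

```text
time_s: 24.65
ee_pos: [0.4799, 0.1765, 0.1236]
eef_rot: [-1.571, -0.002, -0.75]
force: [-1.0, -2.4, 4.8]
grip_width: 0.0121
```

Request:
step_arm --pt "0 -0.5 0 0 0 0" --pt "0 0 0 0 0 0"

```text
time_s: 24.9
ee_pos: [0.4798, 0.1765, 0.1238]
eef_rot: [-1.571, -0.001, -0.751]
force: [0.9, -0.5, 3.2]
grip_width: 0.0115
```

```bash
python3 - <<'E'
from h import *
p,R,o=cur();print(o["time_s"],p,np.degrees(o["eef_rot"]),o["grip_width"],o["force"],o["moment"])
E
```

```text
24.9 [0.47983636 0.17647605 0.12379783] [-9.00266228e+01 -8.24077907e-02 -4.30043738e+01] 0.011544848687866727 [ 0.90868355 -0.54796323  3.21597756] [-0.25506176 -0.28014436 -0.00334759]
```

Request:
step_arm --pt "0 -0.5 0 0 0 0" --pt "0 0 0 0 0 0"

```text
time_s: 25.15
ee_pos: [0.4798, 0.1765, 0.1239]
eef_rot: [-1.572, -0.001, -0.751]
force: [4.7, -1.1, -5.1]
grip_width: 0.0121
```

The insert is caught at h ≈ 36 mm and resists lifting. I'll relax the pull and release.

Request:
step_arm --pt "0 0.5 0 0 0 0" --pt "0 0 0 0 0 0"

```text
time_s: 25.4
ee_pos: [0.4797, 0.1765, 0.1238]
eef_rot: [-1.571, -0.001, -0.75]
force: [3.2, -2.0, -1.0]
grip_width: 0.0114
```

Request:
step_arm --pt "0 0 0 0 0 0" --pt "0 0 0 0 0 0" --pt "0 0 0 0 0 0" --pt "0 0 0 0 0 0" --pt "0 0 0 0 0 0" --gripper 0.2

```text
time_s: 26.02
ee_pos: [0.4796, 0.1765, 0.1237]
eef_rot: [-1.572, -0.001, -0.751]
force: [-0.4, -0.9, -0.8]
grip_width: 0.0552
```

Request:
step_arm --pt "0 -10 0 0 0 0" --pt "0 -30 0 0 0 0" --pt "0 -40 0 0 0 0" --pt "0 -40 0 0 0 0" --pt "-50 0 0 0 0 0" --pt "-50 0 0 0 0 0" --pt "0 0 0 0 0 0"

```text
time_s: 26.9
ee_pos: [0.4049, 0.2464, 0.2447]
eef_rot: [-1.57, -0.001, -0.747]
force: [0.6, 0.6, -0.8]
grip_width: 0.0564
```

```bash
python3 - <<'E'
from h import *
p,R,o=cur();print(o["time_s"],p,np.degrees(o["eef_rot"]),o["grip_width"],o["force"])
snap("wrist","w9")
s=snap("scene","sc9");crop(s,220,60,400,195,4,"pics/sc9c.png")
s=snap("side","si9");crop(s,140,170,320,305,4,"pics/si9c.png")
E
```

```text
26.9 [0.40490933 0.24640124 0.24471383] [-8.99732642e+01 -7.62131411e-02 -4.28198901e+01] 0.05637020579525892 [ 0.64372544  0.5769059  -0.7844768 ]
```

View pics/w9.png

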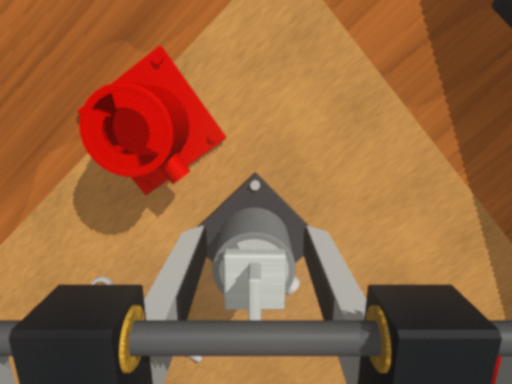

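View pics/sc9c.png

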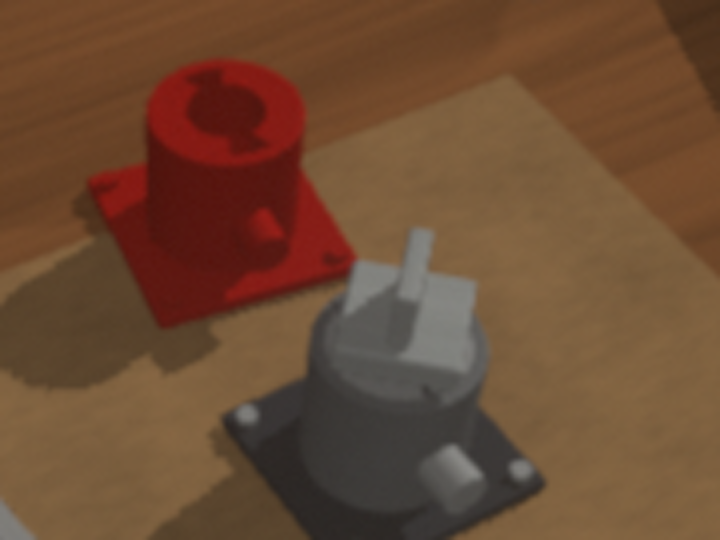

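View pics/si9c.png

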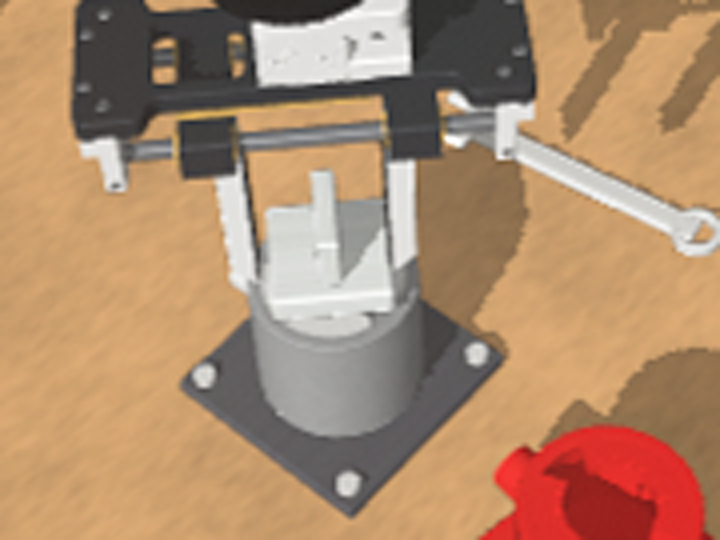

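```bash
python3 - <<'E'
from h import *
s=load("sc9")
th=np.radians(-43+.2);d=np.array([np.cos(th),np.sin(th),0])*.025
for h in(.033,.036,.045):
  c=np.array([.4792,.1765,h+.118]);print(h,[((proj(s,c+k*d)-[220,60]+.4)*4).round(1) for k in(-1,0,1)])
from station import get_obs
print(get_obs()["force"])
E
```

```text
0.033 [array([422.5, 230.1]), array([414.7, 265.7]), array([406.7, 302.6])]
0.036 [array([423.3, 225.7]), array([415.5, 261.3]), array([407.4, 298.2])]
0.045 [array([425.6, 212.2]), array([417.8, 248. ]), array([409.7, 285. ])]
[0.01014237 1.0165679  0.38642314]
```

```bash
python3 - <<'E'
from station import job
print(job.hand_in())
E
```

```text
the job is handed in; nothing more can be done
None
```

The filter insert is in the grey housing and locked, and I handed the job in at about 27 s of the 72 s.

**What I did:** I took the small insert by the flats of its head, rolled it upright, stood it on its foot on the bench and let go; the pictures showed it standing. I took it again by the grip bar from above. The wrist camera put the slots about 6° from world x, so I lined up by that, and the lugs sank in on the first try. I pushed it down to h ≈ 30 mm and turned it 52° clockwise to the stop. I then backed off to about 49°, eased it up and let go. The readings between moves never passed about 11 N.

**Last checks:**
- **Lock by feel:** while easing up, the insert stopped rising at h ≈ 36 mm, the pocket height. It then resisted the lift, with the force going from +3 N to −5 N over about 0.1 mm.
- **After release:** the pictures show it upright in the housing, with the bar turned about 43° clockwise of world x. The hand is clear of it.
- **Not settled by the camera:** in the scene view the bar's edges fall between where h = 33 mm and h = 36 mm would put them. The view is too coarse to tell those apart, so the 36 mm rests on the force and height readings. It does rule out 45 mm (sprung back up).
- **Bystanders:** I never touched the ring or the wrench, and nothing in the pictures suggests they moved, but I did not measure their positions again.

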